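# Clamp a mirror with the outer ring of a coarse-fine knob

### The arm

A 7-joint arm with a two-finger parallel gripper is mounted at the origin on the work surface. World frame = base frame: x ahead of the robot, y to its left, z up, the work surface at z = 0. Lengths are in m, angles in rad, forces in N, time in s.
With the tool pointing down it reaches from about 0.425 to 0.95 m from the base axis. Payload 4.7 kg.
Tool frame: the origin (TCP) lies on the centre line of the jaws, within the pads' length; the fingertips stand robot.nose_length ahead of it and the grasp point (between the pads) lies 8 mm behind it (robot.nose_length is the distance from the TCP to the fingertips, in m); z points along the fingers, y is the line along which they close (so a half turn about z gives the same grasp; the last joint's range is limited). The gripper opens to 85 mm and grips with 20 to 120 N. Pads are 22 mm wide; open, the fingers measure 114 mm over their backs; the gripper's body (76 mm by 85 mm) begins 54 mm behind the grasp point. The pads swing forward as they close: fully open they stand 13 mm farther back than shut.
Start: joints at [1.09, 0.469, -0.049, 1.532, 0.024, 1.141, -0.082], TCP at [0.295, -0.607, 0.242] pointing down, gripper open.
Joint ranges: [-2.59, 2.59], [-0.33, 1.99], [-1.39, 1.29], [0.1, 2.45], [-1.04, 4.18], [0.21, 1.99], [-2.66, 2.66]. Speed limits (rad/s): [2.57, 2.57, 3.14, 3.14, 3.14, 3.14, 3.14].

### API

Orientations are given as [roll, pitch, yaw] about the fixed x, y, z axes, in that order (R = Rz(yaw) Ry(pitch) Rx(roll)).
In Python, from plant import robot gives the robot as it stands. Calls block until the motion is done:
- robot.goto(position, orientation): joint-space move of the TCP to a pose.
- robot.move_straight(position, vel=0.15, attitude=None, contact_N=None): straight line of the TCP; attitude=None keeps the orientation; vel is the mean speed in m/s. With contact_N (N) it stops when the force on the tool has changed by that much, and returns True; else False.
- robot.move_joints(angles): joint-space move.
- robot.grip(opening, strength=None): opening from 0.0 (shut) to 1.0 (fully open); strength is the grip in N (None keeps the last); returns when the fingers have stopped.
- robot.sleep(seconds).
- robot.inverse_kinematics(position, orientation): joint angles nearest the present ones, or None.
- robot.sense(): the state.
- robot.grab_frame(name): name is "scene" or "top" or "wrist"; returns a dict with "image" (420x560x3 uint8, red, green, blue), "range_z" (420x560 float32, m along the optical axis (not along the pixel's ray), 0 where there is no reading), "fx", "fy", "cx", "cy" (pixels), "R" (3x3) and "t" (3): a world point X has camera coordinates R X + t. Camera axes: x right, y down, z forward; pixel columns grow to the right and rows downward; lengths in m; the calibration is good to about 2 mm. A picture is of the moment at which its call begins.
A pose or a line that the arm cannot do raises robot.IKError and nothing moves.
- robot.close_job(): hands the job in; it is judged then, once.
The state is a dict: "t": time; "joint_pos": joint angles; "joint_velocities": joint speeds; "effort": joint torques, N m; "tcp_pos": TCP position; "tcp_rot": TCP orientation; "wrist_force": force on the tool from outside, world axes, zero at the start; "torque": the same for the moment, N m; "opening": opening from 0.0 (shut) to 1.0 (fully open); "gripper_force": force on a finger pad.
Only numpy, scipy, OpenCV 4.12 (cv2) and the standard library are available. Lean on these libraries where they do the work, as an engineer would, in place of code of your own. Each camera call takes 0.05 s, during which the arm holds its last target. There are 200 camera calls.

### The job

Push the loose framed mirror gently along the bed of the cradle until it is fully home against the end stop, then turn only the wide outer ring of the double knob clockwise until the jaw clamps the mirror snugly against the long rail. The mirror cracks easily: stop once the clamping force is about 10 N (under 5 N is loose, over 18 N breaks it) and never push it harder than 20 N. The small inner knob is already set and must stay put, and nothing else on the bench may be disturbed; let go at the end.

Things in the scene. Friction and masses are not known exactly. Their poses are not given: they have to be found in the camera images.
- mount: Fixed grey mirror cradle. Origin at table level; x runs across the bed from the knob to the rail, y along the bed away from the end stop, z up. The bed is 14 mm above the table, x -40 to 75, y -75 to 160 mm. The sprung aluminium jaw (y -25 to 25, top 34 mm above the table) slides in +x; its unknown start is 6 to 14 mm clear of a mirror that touches the rail.
- rail: Long aluminium rail on the cradle's far side, parallel to the cradle's y, against which the jaw presses the mirror: 14 mm wide, 220 mm long, 20 mm high, standing on the bed. Origin at the centre of its underside; its clamping face is 7 mm from there towards the knob, at cradle x = 60 mm.
- end_stop (a point): Middle of the top edge of the face of the end stop, a short aluminium bar across the bed, 75 mm long (along cradle x), 14 mm thick, 20 mm high. The face is at y = -55 mm in the cradle's frame, top 34 mm above the table.
- mirror: Loose mirror tile in a black frame, 90 mm (x) by 110 mm (y) by 16 mm high, about 0.25 kg, lying on the bed between jaw and rail, 40 to 75 mm out along the cradle's +y and almost square to it. Origin at the centre of its underside. Fully home it touches the end stop and its origin is at y = 0 in the cradle's frame; clamped, at x = 15 mm.
- ring_axis (a point): Point on the upright axis of the outer ring (coarse feed), 48 mm above the table, at half its height. The ring is black, ribbed, 58 mm in diameter, 36 to 60 mm above the table; the neck below it is 40 mm in diameter and the base there 14 mm high. Clockwise from above feeds the jaw 8 mm per radian towards the rail, 2.3 rad at most to a good clamp.
- ring_top (a point): Centre of the outer ring's top face, 60 mm above the table. It turns with a steady friction of 0.15 N m, which also holds it where it is left (so the torque felt at rest may be off by that, either way). Once the sprung jaw clamps, the clamping force grows 4 N per mm of feed, 32 N per radian of the ring, and each newton adds 0.008 N m to the torque resisting the turn.
- fine_top (a point): Centre of the top of the inner knob (fine feed), 79 mm above the table: dark steel, 36 mm in diameter, 17 mm high, standing on the ring on the same axis. It turns very easily if touched. Leave it as it is.
- fine_mark (a point): End of the white line on top of the inner knob, 16 mm from its axis, 79 mm above the table. It must not move.
- binoculars: Black binoculars standing on their front lenses, 132 mm wide and 150 mm high. Origin at the centre of the underside. Leave alone.
- remote: Grey remote control, 45 by 170 by 19 mm, lying flat. Origin at the centre of the underside. Leave alone.
- mouse: Black computer mouse, 100 by 58 by 34 mm. Origin at the centre of the underside. Leave alone.

How it is judged:
By the outcome, as a careful person would: the job done as asked, in the order asked, and still so for the second after the job is handed in, with the robot touching nothing.
It also fails if it takes over 72 s, if anything falls off the work surface, if the arm or the gripper's body presses on something with over 40 N, if the wrist force passes 120 N, or if a joint passes its speed limit or range.

## Working session

There is one attempt and no reset: what is moved stays moved. The work goes in short steps, each a Python script; the robot and the scene stay as the last script left them, time stands still between calls to the robot, and variables do not carry over. Pictures are saved under pics/ and viewed, at most 10 in all, crops included, and the job is handed in when it is done.

```bash
ls; mkdir -p pics; python3 - <<'E'
from plant import robot
import cv2,numpy as np
s=robot.sense(); print(s['t'],s['tcp_pos'],s['tcp_rot'],s['opening'],robot.nose_length,s['wrist_force'])
for n in ['scene','top']:
    f=robot.grab_frame(n); cv2.imwrite(f'pics/{n}0.png',f['image'][:,:,::-1]); np.savez(f'{n}0.npz',**f)
    print(n,f['fx'],f['cx'],f['cy'],f['R'].round(3).tolist(),f['t'].round(3), -f['R'].T@f['t'])
E
```

```text
pics
0.0 [ 0.29447301 -0.60673114  0.24122387] [-3.13955824e+00  4.44112763e-05  4.51868439e-01] 1.0014030028774574 0.011 [ 0.65912598 -0.07015001  0.50074821]
scene 396.2387033979985 280.1125788596096 212.46944293601538 [[0.811, 0.585, 0.016], [0.406, -0.543, -0.735], [-0.422, 0.602, -0.678]] [-0.518 -0.167  1.264] [ 1.02046498 -0.54810207  0.74233266]
top 481.13862075787154 283.6566732039931 204.72211932695285 [[0.025, -0.999, 0.019], [-0.984, -0.028, -0.175], [0.175, -0.015, -0.984]] [-0.018  0.646  1.323] [0.40435575 0.02011388 1.41544333]
```

View pics/scene0.png

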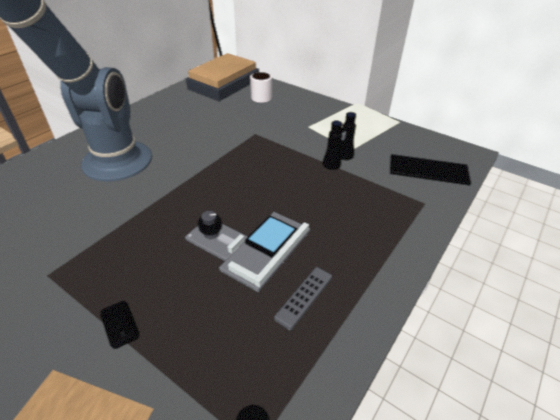

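View pics/top0.png

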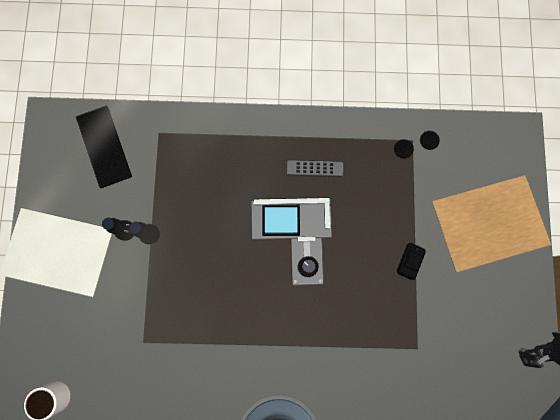

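Scene: cradle in the centre, with the rail on its far side, the end stop at the image right in the top view and the knob near the robot. In the top view the knob is about (308,266), the blue mirror (281,220) and the end stop (328,213). The remote, mouse and binoculars are all clear of it.

```bash
cat > h.py <<'E'
import numpy as np, cv2
def px2w(f,uv,z):
    uv=np.atleast_2d(uv).astype(float)
    d=np.c_[(uv[:,0]-f['cx'])/f['fx'],(uv[:,1]-f['cy'])/f['fy'],np.ones(len(uv))]@f['R']
    c=-f['R'].T@f['t']
    return c+d*((z-c[2])/d[:,2])[:,None]
def w2px(f,X):
    p=np.atleast_2d(X)@f['R'].T+f['t']
    return np.c_[p[:,0]/p[:,2]*f['fx']+f['cx'],p[:,1]/p[:,2]*f['fy']+f['cy']]
E
python3 - <<'E'
from h import *
f=np.load('top0.npz'); im=f['image']
c=im[190:295,240:345]; cv2.imwrite('pics/topcrop.png',cv2.resize(c,None,fx=5.6,fy=5.6,interpolation=cv2.INTER_NEAREST)[:,:,::-1])
I=im.astype(int)
blue=((I[...,2]>180)&(I[...,2]-I[...,0]>50)).astype('uint8')
cs=max(cv2.findContours(blue,0,2)[0],key=cv2.contourArea); r=cv2.minAreaRect(cs); print('blue',r, px2w(f,cv2.boxPoints(r),.03).round(4).tolist(),px2w(f,r[0],.03))
wh=(I.min(2)>225).astype('uint8'); wh[:190]=0;wh[295:]=0;wh[:,:240]=0;wh[:,345:]=0
for k in cv2.findContours(wh,0,2)[0]:
    if cv2.contourArea(k)>15: r=cv2.minAreaRect(k); print(r,px2w(f,cv2.boxPoints(r),.034).round(4).tolist())
print('knob',px2w(f,[308,266],.079))
E
```

```text
blue ((280.5, 219.0), (24.0, 31.0), 90.0) [[0.6424, 0.0537, 0.03], [0.645, -0.0368, 0.03], [0.5745, -0.0383, 0.03], [0.572, 0.0515, 0.03]] [[0.6083178  0.00752994 0.03      ]]
((306.0, 238.5), (3.0, 16.0), 90.0) [[0.5567, -0.0443, 0.034], [0.558, -0.0905, 0.034], [0.5493, -0.0906, 0.034], [0.5481, -0.0444, 0.034]]
((327.0, 215.0), (24.0, 4.0), 90.0) [[0.6586, -0.1212, 0.034], [0.659, -0.1329, 0.034], [0.5883, -0.1336, 0.034], [0.5879, -0.122, 0.034]]
((291.0008544921875, 200.54164123535156), (3.95747447013855, 74.08808898925781), 88.80650329589844) [[0.6635, 0.0866, 0.034], [0.6744, -0.1299, 0.034], [0.6626, -0.1302, 0.034], [0.6518, 0.086, 0.034]]
knob [[ 0.47214166 -0.07141965  0.079     ]]
```

View pics/topcrop.png

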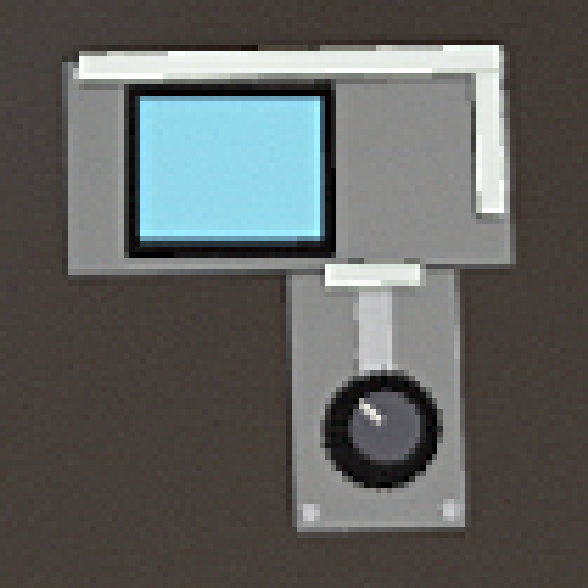

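Top crop: the rail runs along the top and the end stop is at the right. The mirror's black frame spans about (128–332, 85–257) in the crop, the jaw is at (373,273) and the ring at (382,430). The cradle is turned by about 0.05 rad. Next I'll move above it, look with the wrist camera and check IK for the turn.

```bash
python3 - <<'E'
from plant import robot
from h import *
pi=np.pi
for y in np.arange(-3.2,3.3,.4):
    q=robot.inverse_kinematics([.472,-.071,.06],[pi,0,y]); 
    q2=robot.inverse_kinematics([.6,.08,.03],[pi,0,y])
    print(round(y,2),None if q is None else np.round(q,2).tolist(), None if q2 is None else round(q2[6],2))
for yaw in (pi/2+.05,-pi/2+.05):
    try:
        robot.goto([.57,-.02,.36],[pi,0,yaw]); break
    except robot.IKError as e: print(e)
f=robot.grab_frame('wrist'); np.savez('w1.npz',**f); cv2.imwrite('pics/w1.png',f['image'][:,:,::-1])
s=robot.sense();print(yaw,s['t'],s['tcp_pos'],s['joint_pos'],robot.nose_length,'cam',-f['R'].T@f['t'])
E
```

```text
-3.2 [0.59, 0.5, -0.66, 2.13, 0.49, 0.67, 1.11] 0.71
-2.8 [0.66, 0.52, -0.75, 2.12, 0.56, 0.7, 1.45] 1.17
-2.4 [0.94, 0.75, -1.18, 2.11, 0.9, 0.93, 1.54] 1.29
-2.0 [0.94, 0.75, -1.18, 2.11, 0.9, 0.93, 1.94] 1.69
-1.6 [-0.75, 0.69, 1.11, 2.19, -0.9, 0.82, -2.21] 2.09
-1.2 [-0.75, 0.69, 1.11, 2.19, -0.9, 0.82, -1.81] -2.09
-0.8 [0.12, 0.41, -0.07, 2.15, 0.05, 0.58, -2.36] -2.63
-0.4 [0.18, 0.41, -0.14, 2.15, 0.1, 0.59, -2.01] -2.33
-0.0 [0.24, 0.42, -0.22, 2.14, 0.16, 0.59, -1.66] -1.98
0.4 [0.3, 0.43, -0.29, 2.14, 0.21, 0.6, -1.32] -1.63
0.8 [0.36, 0.44, -0.36, 2.14, 0.27, 0.61, -0.96] -1.27
1.2 [0.41, 0.45, -0.42, 2.13, 0.31, 0.62, -0.61] -0.92
1.6 [0.46, 0.46, -0.49, 2.13, 0.36, 0.63, -0.25] -0.59
2.0 [0.5, 0.47, -0.55, 2.13, 0.4, 0.64, 0.11] -0.26
2.4 [0.55, 0.48, -0.61, 2.13, 0.45, 0.66, 0.47] 0.1
2.8 [0.57, 0.49, -0.63, 2.13, 0.46, 0.66, 0.85] 0.46
3.2 [0.6, 0.5, -0.67, 2.12, 0.5, 0.68, 1.22] 0.84
1.6207963267948966 2.5 [ 0.57006924 -0.02146567  0.35960712] [ 0.48080554  0.28019248 -0.65340483  1.59444294  0.17427496  1.3268058
 -0.14854693] 0.011 cam [0.56633253 0.06027829 0.49199444]
```

View pics/w1.png

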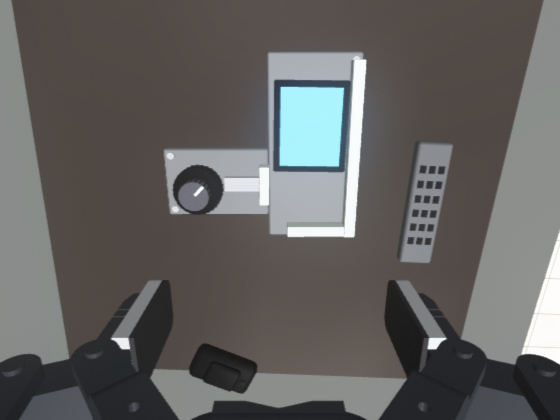

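Wrist view: the mirror frame is at about (275–349, 80–172), the rail at x≈356, the end stop at (320,231), the jaw at (265,186) and the knob at (197,190). I'll use the depth to segment by height.

```bash
cat >> h.py <<'E'
def cloud(f):
    z=f['range_z'].astype(float); v,u=np.indices(z.shape)
    P=np.stack([(u-f['cx'])/f['fx']*z,(v-f['cy'])/f['fy']*z,z],-1)-f['t']
    return P@f['R']
def rect(P,m):
    p=(P[m][:,:2]*1000).astype(np.float32); r=cv2.minAreaRect(p); return r
E
python3 - <<'E'
from h import *
f=dict(np.load('w1.npz')); P=cloud(f); Z=P[...,2]; I=f['image'].astype(int)
ok=f['range_z']>0
print('table/bed z',np.median(Z[100:140,240:260]),np.median(Z[190:215,285:340]),'mirror z',np.median(Z[95:160,290:335]))
def comp(m,name,mina=60):
    n,l,st,c=cv2.connectedComponentsWithStats(m.astype('uint8'))
    for i in range(1,n):
        if st[i,4]>mina:
            q=P[l==i]; r=cv2.minAreaRect((q[:,:2]*1000).astype(np.float32)); print(name,st[i].tolist(),'ctr',np.round(r[0],1),'size',np.round(r[1],1),'ang',round(r[2],2),'z',round(float(np.median(q[:,2])),4),cv2.boxPoints(r).round(1).tolist())
R=np.zeros_like(ok); R[40:245,155:375]=1
comp(ok&R&(abs(Z-.034)<.0025)&(I.min(2)>150),'alu')
comp(ok&R&(abs(Z-.030)<.0035)&((I[...,2]-I[...,0]>50)|(I.max(2)<75)),'mirror')
comp(ok&R&(abs(Z-.060)<.004),'ring')
comp(ok&R&(abs(Z-.079)<.004),'fine')
for u in range(218,275,3): print(u,(P[185,u]*1000).round(1),I[185,u].tolist())
E
```

```text
table/bed z 0.0016273391608315976 0.01484740132909828 mirror z 0.03161865316169879
alu [287, 59, 80, 178, 2661] ctr [625.4 -22.6] size [ 89.1 219. ] ang 2.72 z 0.0346 [[575.7000122070312, 84.5999984741211], [586.0999755859375, -134.10000610351562], [675.0, -129.89999389648438], [664.5999755859375, 88.9000015258789]]
alu [280, 87, 63, 79, 2583] ctr [606.8   8.8] size [72.9 93.1] ang 1.77 z 0.0321 [[569.0, 54.20000076293945], [571.7999877929688, -38.79999923706055], [644.7000122070312, -36.599998474121094], [641.7999877929688, 56.400001525878906]]
alu [259, 166, 10, 39, 349] ctr [552.6 -66.1] size [11.5 49.7] ang 2.33 z 0.0347 [[545.9000244140625, -41.5], [547.9000244140625, -91.0999984741211], [559.4000244140625, -90.69999694824219], [557.4000244140625, -41.0]]
mirror [279, 86, 66, 81, 4945] ctr [606.7   8.6] size [76.3 96.1] ang 2.25 z 0.0316 [[566.7000122070312, 55.20000076293945], [570.5, -40.900001525878906], [646.7000122070312, -37.900001525878906], [642.9000244140625, 58.20000076293945]]
ring [173, 167, 49, 48, 957] ctr [473.3 -69.6] size [58.2 58.2] ang 54.97 z 0.0609 [[432.799
[... 435 characters left out ...]
  47.8] [50, 51, 53]
224 [500.1 -72.4  17.1] [192, 195, 200]
227 [505.1 -69.9  25.1] [227, 229, 234]
230 [508.8 -70.1  23.7] [226, 229, 234]
233 [512.9 -69.4  25.7] [227, 229, 234]
236 [516.7 -69.6  24.4] [227, 229, 234]
239 [520.6 -69.2  25.3] [227, 229, 234]
242 [524.5 -69.   25.3] [227, 230, 234]
245 [528.2 -69.3  23.3] [227, 230, 235]
248 [532.2 -68.7  24.8] [227, 230, 234]
251 [536.  -68.8  23.9] [227, 230, 234]
254 [540.  -68.2  25.5] [227, 230, 234]
257 [543.9 -68.2  24.9] [227, 229, 234]
260 [548.1 -65.3  34.8] [246, 249, 249]
263 [551.9 -65.1  34.6] [247, 251, 250]
266 [555.7 -65.4  32.9] [246, 250, 250]
269 [559.2 -70.3  14.4] [166, 171, 174]
272 [563.2 -70.3  13.9] [174, 178, 184]
```

Everything agrees with the given sizes: cradle yaw ≈0.047, origin ≈(597.8, −64.2) mm, jaw face x≈−39.5 (clearance ≈9.5 mm), mirror at cradle (12.4, 72.5). The push will use two spread fingers.

```bash
cat >> h.py <<'E'
PSI=.047; O=np.array([.5978,-.0642])
ex=np.array([np.cos(PSI),np.sin(PSI)]); ey=np.array([-ex[1],ex[0]])
def W(x,y,z): return np.r_[O+x*ex+y*ey,z]
def C(p): d=np.asarray(p)[:2]-O; return np.array([d@ex,d@ey,p[2]])
E
python3 - <<'E'
from plant import robot
from h import *
A=[np.pi,0,PSI+np.pi/2]
robot.goto(W(.014,.147,.10),A); robot.grip(.47)
robot.move_straight(W(.014,.147,.05),vel=.1)
hit=robot.move_straight(W(.014,.147,.012),vel=.015,contact_N=3)
s=robot.sense(); zb=s['tcp_pos'][2]; print('bed hit',hit,zb,s['wrist_force'],s['opening'],s['t'])
robot.move_straight(W(.014,.147,zb+.004 if hit else .02),vel=.05)
f0=robot.sense()['wrist_force']; print(f0)
hit=robot.move_straight(W(.014,.055,zb+.004),vel=.025,contact_N=5)
s=robot.sense(); print('push',hit,C(s['tcp_pos']),s['wrist_force']-f0,s['t'])
f=robot.grab_frame('wrist'); np.savez('w2.npz',**f); cv2.imwrite('pics/w2.png',f['image'][:,:,::-1])
E
```

```text
bed hit True 0.02359515673524963 [-0.89872993  0.20125736  5.20379843] 0.4704261830731784 6.3833
[-5.52709578e-04  7.78790400e-01 -9.45729377e-02]
push True [0.01351548 0.06633112 0.02716032] [ 0.02647286 -1.16160225 -0.31540169] 9.45
```

View pics/w2.png

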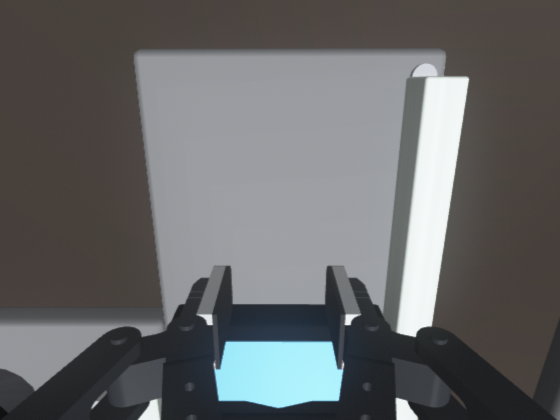

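The fingers sit against the mirror's edge (row ≈305) at y≈66 mm, where home is expected. A second gentle push will confirm it, then I'll back off and look.

```bash
python3 - <<'E'
from plant import robot
from h import *
z=robot.sense()['tcp_pos'][2]
for k in range(2):
    robot.sleep(.2); f0=robot.sense()['wrist_force']
    hit=robot.move_straight(W(.014,.058,z),vel=.01,contact_N=6)
    s=robot.sense(); print('push',hit,C(s['tcp_pos']),f0,s['wrist_force'],s['t'])
robot.move_straight(W(.014,.085,z),vel=.08)
robot.move_straight(W(.014,.085,.11),vel=.2)
robot.goto([.57,-.06,.33],[np.pi,0,PSI+np.pi/2]); robot.grip(1.)
f=robot.grab_frame('wrist'); np.savez('w3.npz',**f); cv2.imwrite('pics/w3.png',f['image'][:,:,::-1])
P=cloud(f); I=f['image'].astype(int); ok=f['range_z']>0; Z=P[...,2]
def comp(m,name,mina=60):
    n,l,st,c=cv2.connectedComponentsWithStats(m.astype('uint8'))
    for i in range(1,n):
        if st[i,4]>mina:
            q=P[l==i]; q=np.array([C(p) for p in q]); r=cv2.minAreaRect((q[:,:2]*1000).astype(np.float32)); print(name,st[i].tolist(),'ctr',np.round(r[0],1),'size',np.round(r[1],1),'ang',round(r[2],2),'z',round(float(np.median(q[:,2])),4))
Cx=(P[...,:2]-O)@ex; Cy=(P[...,:2]-O)@ey
R=ok&(abs(Cy)<.17)&(Cx>-.17)&(Cx<.09)
comp(R&(abs(Z-.0345)<.0025)&(I.min(2)>150),'alu')
comp(R&(abs(Z-.031)<.004)&(I[...,2]-I[...,0]>50),'blue')
comp(R&(abs(Z-.031)<.004)&((I[...,2]-I[...,0]>50)|(I.max(2)<75)),'mirror')
comp(R&(abs(Z-.060)<.004),'ring'); comp(R&(abs(Z-.079)<.004),'fine')
print(robot.sense()['t'])
E
```

```text
push True [0.01284504 0.06623804 0.02647789] [0.12181296 0.38834291 0.78586246] [0.57926705 1.67888823 0.41100751] 10.2083
push True [0.01195372 0.06622356 0.02570439] [-0.1012505   0.05537387 -0.79278774] [0.22171928 0.66830751 0.45976503] 10.8583
alu [290, 18, 87, 200, 3215] ctr [30.4 40. ] size [219.4  88. ] ang 89.74 z 0.0347
alu [259, 140, 11, 43, 454] ctr [-44.8  -0.4] size [49.8 11.8] ang 89.59 z 0.0347
alu [319, 157, 18, 19, 105] ctr [29.5 -6.3] size [19.9 21.5] ang 1.92 z 0.0323
blue [281, 119, 68, 81, 5284] ctr [13. -0.] size [76.1 95.1] ang 0.07 z 0.0316
mirror [281, 119, 68, 81, 5284] ctr [13. -0.] size [76.1 95.1] ang 0.07 z 0.0316
ring [164, 139, 54, 53, 1179] ctr [-124.4   -0.3] size [57.7 58.8] ang 23.5 z 0.0608
fine [169, 152, 36, 35, 916] ctr [-124.7    0.4] size [35.3 36.3] ang 69.35 z 0.0794
13.3167
```

View pics/w3.png

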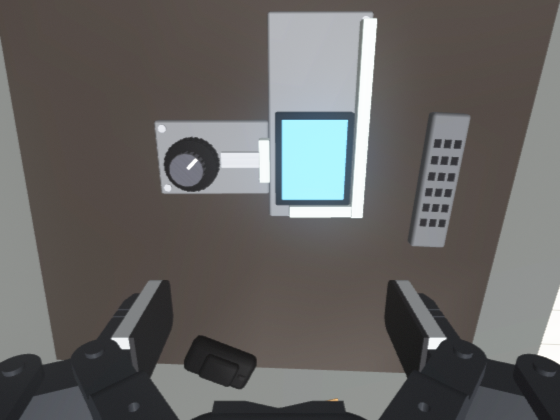

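The mirror is home (y=0.0, square, and the repeated pushes stopped at the same spot). The jaw face is at x≈−39, so contact is expected after ≈1.1–1.2 rad. Next: grip the ring and turn 0.8 rad in steps while logging torque.

```bash
python3 - <<'E'
from plant import robot
from h import *
y0=PSI+np.pi/2+1.05
p=lambda z: W(-.1245,0,z)
robot.goto(p(.15),[np.pi,0,y0]); robot.move_straight(p(.042),vel=.08)
s=robot.sense(); print(C(s['tcp_pos']),s['wrist_force'].round(2),s['torque'].round(3))
robot.grip(0.,30); robot.sleep(.2)
s=robot.sense(); print('grip',s['opening'],s['gripper_force'],C(s['tcp_pos']).round(4),s['wrist_force'].round(2),s['torque'].round(3),s['t'])
for k in range(1,9):
    robot.goto(p(.042),[np.pi,0,y0-.1*k]); s=robot.sense()
    print(k,round(y0-s['tcp_rot'][2],3),s['wrist_force'].round(2),s['torque'].round(3),round(s['effort'][6],3),round(s['t'],2))
print(C(s['tcp_pos']))
E
```

```text
[-1.24125376e-01 -5.78114590e-05  4.24217872e-02] [-0.21  0.82  0.38] [0.018 0.049 0.008]
grip 0.6709686802906666 31.24872386455536 [-0.1244 -0.0002  0.0425] [-1.94 -0.87  5.36] [-0.158  0.344 -0.042] 16.25
1 0.099 [-1.52 -0.19  7.02] [-0.161  0.429 -0.146] 0.085 16.5
2 0.199 [-2.34 -0.68  6.67] [-0.217  0.355 -0.12 ] 0.102 16.75
3 0.299 [-2.12 -0.79  6.54] [-0.237  0.425 -0.151] 0.102 17.0
4 0.399 [-1.92 -1.19  6.62] [-0.219  0.401 -0.119] 0.102 17.25
5 0.499 [-2.36 -0.81  6.97] [-0.246  0.391 -0.206] 0.102 17.5
6 0.599 [-1.76 -1.95  6.66] [-0.209  0.432 -0.151] 0.102 17.75
7 0.699 [-2.15 -1.97  7.56] [-0.209  0.464 -0.187] 0.102 18.0
8 0.799 [-1.78 -2.05  7.99] [-0.197  0.437 -0.17 ] 0.102 18.25
[-0.12460151 -0.000403    0.04250486]
```

Gripping works: the ring turns with ≈0.15 N m, and joint-7 effort holds steady at 0.102. I'll continue in finer steps.

```bash
python3 - <<'E'
from plant import robot
from h import *
y0=PSI+np.pi/2+1.05
for a in np.arange(.85,1.36,.05):
    robot.goto(W(-.1245,0,.042),[np.pi,0,y0-a])
    T=[]
    for i in range(6): s=robot.sense(); T.append(s['torque'][2]); robot.sleep(.02)
    print(round(a,2),round(y0-s['tcp_rot'][2],3),np.mean(T).round(4),round(s['effort'][6],4),round(s['t'],2))
    if s['effort'][6]>.150: break
f=robot.grab_frame('top'); np.savez('t4.npz',**f)
f=robot.grab_frame('scene'); np.savez('s4.npz',**f)
E
```

```text
0.85 0.849 -0.1532 0.1445 18.58
0.9 0.899 -0.127 0.1326 18.93
0.95 0.949 -0.1399 0.134 19.28
1.0 0.999 -0.1368 0.1346 19.63
1.05 1.049 -0.1259 0.1348 19.98
1.1 1.099 -0.1111 0.1349 20.33
1.15 1.149 -0.1322 0.1332 20.68
1.2 1.199 -0.1416 0.1208 21.03
1.25 1.249 -0.1095 0.1085 21.38
1.3 1.299 -0.0924 0.0962 21.73
1.35 1.349 -0.0656 0.0839 22.08
```

Onset of clamping at ≈1.147 rad. The rest torque shifts by 0.246 N m/rad (0.256 expected), and the onset matches the optical clearance, so the clamp is now ≈6.5 N. I'll turn to 1.47 rad (≈10.3 N), then release and look.

```bash
python3 - <<'E'
from plant import robot
from h import *
y0=PSI+np.pi/2+1.05
for a in (1.39,1.43,1.47):
    robot.goto(W(-.1245,0,.042),[np.pi,0,y0-a]); T=[]
    for i in range(6): s=robot.sense(); T.append(s['torque'][2]); robot.sleep(.02)
    print(a,round(y0-s['tcp_rot'][2],3),np.mean(T).round(4),round(s['effort'][6],4),round(s['t'],2))
p=s['tcp_pos']
robot.grip(1.); robot.move_straight([p[0],p[1],.16],vel=.08)
robot.goto([.57,-.06,.33],[np.pi,0,PSI+np.pi/2]); robot.sleep(.3)
f=robot.grab_frame('wrist'); np.savez('w5.npz',**f); cv2.imwrite('pics/w5.png',f['image'][:,:,::-1])
P=cloud(f); I=f['image'].astype(int); ok=f['range_z']>0; Z=P[...,2]
Cx=(P[...,:2]-O)@ex; Cy=(P[...,:2]-O)@ey
R=ok&(abs(Cy)<.17)&(Cx>-.17)&(Cx<.09)
def rep(m,n):
    r=cv2.minAreaRect((np.c_[Cx[m],Cy[m]]*1000).astype(np.float32)); print(n,np.round(r[0],1),np.round(r[1],1),round(r[2],2))
rep(R&(abs(Z-.0345)<.0025)&(I.min(2)>150)&(Cx<-.025)&(abs(Cy)<.03),'jaw')
rep(R&(abs(Z-.031)<.004)&(I[...,2]-I[...,0]>50),'blue')
for n in ('w3.npz','w5.npz'):   # fine mark direction
    g=np.load(n); Q=cloud(g); m=(abs(Q[...,2]-.079)<.004)&(g['image'].min(2)>150)
    v,u=np.nonzero(m); e=px2w(g,np.c_[u,v],.079); q=np.array([C(x) for x in e])[:,:2]*1000-[-124.5,0]; print(n,len(q),q.mean(0).round(1),np.degrees(np.arctan2(*q.mean(0)[::-1])).round(1))
print(robot.sense()['t'])
E
```

```text
1.39 1.389 -0.0557 0.0738 22.53
1.43 1.429 -0.0415 0.064 22.88
1.47 1.469 -0.0431 0.054 23.23
jaw [-36.1  -0.4] [49.8 10.6] 89.65
blue [15.1 -0. ] [75.7 94.9] 0.23
w3.npz 63 [6.1 6.4] 46.2
w5.npz 61 [6.  6.2] 46.0
26.425
```

View pics/w5.png

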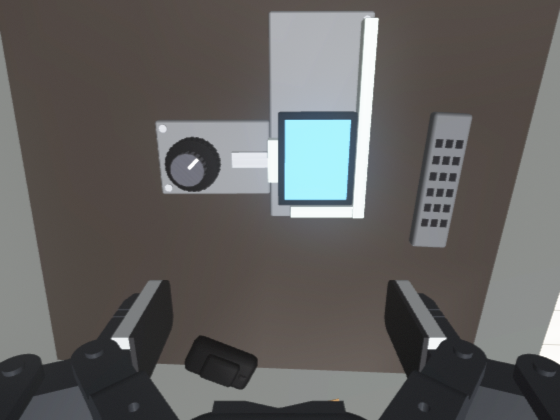

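The mirror is at (15.1, 0.0) against the rail with the jaw touching it at (272,160). The fine mark is unchanged (46° before and after), the clamp is ≈10 N and the gripper is clear. Handing in.

```bash
python3 -c "
from plant import robot
print(robot.close_job())"
```

```text
the job is handed in; nothing more can be done
None
```

The job is handed in: the mirror is home against the end stop and clamped to the rail at an estimated 10 N (from joint torque and ring angle), the inner knob's mark has not moved, and the arm let go and backed clear at about 26 s of the 72 s allowed.

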